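# Fetch the flat sharpening stone from the drawer and set it in its raised holder

## Robot

A 6-joint arm with a two-finger parallel gripper is mounted at the origin on the work surface; the furniture and walls round the work are solid. World frame = base frame: x ahead of the robot, y to its left, z up, the work surface at z = 0. Lengths are in mm, angles in rad, forces in N, time in s.
With the tool pointing down it reaches from about 350 to 775 mm from the base axis. Payload 7.3 kg.
Tool frame: the origin (TCP) lies on the mounting face of the last link; the fingertips stand 178 mm ahead of it and the grasp point (between the pads) lies 159 mm ahead of it; z points along the fingers, y is the line along which they close (so a half turn about z gives the same grasp; the last joint's range is limited). The gripper opens to 92 mm and grips with 3 to 60 N. Pads are 19 mm wide; open, the fingers measure 130 mm over their backs; the gripper's body (75 mm by 190 mm) begins 47 mm behind the grasp point.
Start: joints at [1.04, 0.342, 1.524, -0, 1.275, -0.146], TCP at [197.05, 486.62, 404.741] pointing down, gripper open.
Joint ranges: [-2.53, 2.53], [-0.77, 2.02], [0.04, 2.7], [-1, 4.14], [0.28, 2.66], [-3.11, 3.11]. Speed limits (rad/s): [2.57, 2.57, 3.14, 3.14, 3.14, 3.14].

## Interface

Orientations are given as [roll, pitch, yaw] about the fixed x, y, z axes, in that order (R = Rz(yaw) Ry(pitch) Rx(roll)).
In Python, from plant import bot gives the robot as it stands.
- The arm moves only by the tool shift_gripper, called after "Emit:" as name(argument=value, ...), one argument or row to a line, values as JSON. Schema: {"type":"object","properties":{"ticks":{"type":"string"},"only":{"type":"string"},"quiet":{"type":"boolean"},"lines":{"type":"string"}},"required":["ticks"],"additionalProperties":false}. ticks is a string of 1 to 5 rows, one to a line, with the numbers parted by spaces; each row has 5 numbers: the finger opening in mm, then dx, dy, dz in mm, then a turn about the tool's z in rad; each row is the pose to reach, as a shift and turn from the pose commanded when the call began, along the tool's axes at that moment; what a row does not reach only later rows make up. A row lasts 1/8 s, in which the tool goes at most 62.5 mm and 0.188 rad, less where a joint would pass 70% of its speed; a pose out of reach is approached as far as the arm can. The fingers move at their own pace and stop on an object; the grip force is fixed at half the most. Time passes only in rows, so rows that do not move let the fingers close. The tool returns the time, the measured TCP pose, the force, the opening and the grip force at its end. only (a regular expression) keeps the lines of the reply that match it, lines (a string "A,B") keeps lines A to B, and quiet returns only ok. Input that does not fit is refused with a message, and nothing moves.
- bot.get_obs(): the state, without advancing time (a new reading comes with each control period).
- bot.capture(name): name is "scene" or "top" or "wrist"; returns a dict with "color" (420x560x3 uint8, red, green, blue), "K" (3x3 intrinsics, pixels), "R" (3x3) and "t" (3): a world point X has camera coordinates R X + t. Camera axes: x right, y down, z forward; pixel columns grow to the right and rows downward; lengths in mm; the calibration is good to about 2 mm. A picture is of the moment at which its call begins. There is no depth.
- bot.close_job(): hands the job in; it is judged then, once.
The state is a dict: "time": time; "joint_positions": joint angles; "dq": joint speeds; "tau": joint torques, N m; "tool_pos": TCP position; "tcp_rot": TCP orientation; "contact_force": force on the tool from outside, world axes, zero at the start; "moment": the same for the moment, N m; "grip_width": finger opening in mm; "finger_force": force on a finger pad.
Only numpy, scipy, OpenCV 4.12 (cv2) and the standard library are available. Lean on these libraries where they do the work, as an engineer would, in place of code of your own. Each camera call takes 0.05 s, during which the arm holds its last target. There are 200 camera calls.

## Task

Pull the cabinet's top drawer out all the way to its stop, take out the flat rectangular sharpening stone and lay it on the bare bench: in its pocket only its ends are free to grip, in the holder only its long sides, so let go of it there and take it again the other way. Then set it squarely on the narrow bar of the raised stone holder, down between the two end stops. Leave the drawer out at its stop, with the round-backed slip stone, which is needed next, still in its pocket, and knock nothing over.

Things in the scene. Friction and masses are not known exactly. Their poses are not given: they have to be found in the camera images.
- cabinet: Wooden bench cabinet, 205 mm deep (x), 206 wide (y), 161 high, fixed, with three drawer fronts one above the other; the two lower are locked. Origin on the bench under the middle of its front face; x points into the cabinet (the drawer comes out along -x), y along the front, z up. A tape roll and a bone plate, up to 20 mm high, lie fixed on the rear half of its top.
- drawer (a joint): How far the top drawer is out, in m: 0 shut, 0.120 at its stop. It slides with about 1.5 N of friction (plus 6 N per m/s) and stays where it is left.
- pull (a point): Middle of the top drawer's aluminium fin pull: an upright block 12 mm wide (along the cabinet's y) and 20 mm high that stands out 32 mm from the front; this point is 18 mm in front of the drawer front, 126 mm above the bench. Moves with the drawer; cabinet's axes.
- pocket_front (a point): Middle of the floor of the drawer's front stone pocket, 112 mm above the bench; moves with the drawer, cabinet's axes. Pockets are 29 mm wide, their length along y, in foam whose top is 130 mm up. Each runs out at both ends into a finger trough of its width, to 65 mm from its middle, floor 115 mm up. The drawer's sides reach 138 mm, its front 146 mm above the bench.
- pocket_back (a point): The same for the back pocket, 42 mm behind the front one. With the drawer at its stop it lies 43 mm in front of the cabinet's front face.
- flat_stone: Flat combination sharpening stone, a plain rectangular block 26 (x) x 66 (y) x 20 mm (z), grey upper layer and brown lower layer, about 80 g. Origin in the middle of its underside, z up. It lies grey side up in one of the two pockets, 2 mm above the foam, so that only its ends are free to grip there.
- slip_stone: Slip stone, grey, 66 mm long (y), flat flange 26 mm wide and 9 mm thick with a rounded back 20 mm high along its middle, about 60 g. Origin in the middle of its underside. It lies in the other pocket.
- holder: Raised stone holder, fixed to the bench: dark wooden base 48 (x) x 116 (y) x 12 mm high, two posts, and a steel bar 24 mm wide along its y axis, with black end stops and a clamp knob at its +y end (to 62 mm from the middle). Origin on the bench under its middle. No part is higher than 68 mm; the air beside the bar is free.
- seat (a point): Middle of the bar's top face, 50 mm above the bench, with the holder's axes: a stone lies here with its length along y. The end stops stand 70 mm apart (2 mm of play at each end of the 66 mm stone), widening to about 76 mm at their tops, 17 mm above the bar, so only the stone's long sides are free to grip there.
- clear_bench (a point): A point on the bare bench top (z = 0) where nothing stands within 70 mm; a good place to lay the stone, in any direction.
- small_flask: Loose stoppered glass bottle, 38 mm across, 70 mm high, standing upright. Origin in the middle of its underside.
- specimen_jar: Loose glass jar with ribbed green cap, 54 mm across, 104 mm high, standing upright. Origin in the middle of its underside.

How it is judged:
By the outcome, as a careful person would: the job done as asked, in the order asked, and still so for the second after the job is handed in, with the robot touching nothing.
It also fails if it takes over 59 s, if anything falls off the work surface, if the arm or the gripper's body presses on something with over 40 N, if the wrist force passes 120 N, or if a joint passes its speed limit or range.

## Working session

There is one attempt and no reset: what is moved stays moved. The work goes in short steps, Python scripts to look and compute and a tool call to move; the robot and the scene stay as the last step left them, time stands still between calls to the robot, and variables do not carry over. Pictures are saved under pics/ and viewed, at most 11 in all, crops included, and the job is handed in when it is done.

```bash
ls; mkdir -p pics; python3 - <<'E'
from plant import bot
import cv2,numpy as np
o=bot.get_obs();print({k:np.round(v,3).tolist() for k,v in o.items()})
for n in("scene","top"):
    c=bot.capture(n);cv2.imwrite(f"pics/{n}0.png",c["color"][:,:,::-1]);np.savez(f"pics/{n}0.npz",**c)
    print(n,c["K"].round(1).tolist(),c["R"].round(3).tolist(),c["t"].round(1).tolist())
E
```

```text
pics
plant.py
{'time': 0.0, 'joint_positions': [1.04, 0.343, 1.525, -0.0, 1.275, -0.146], 'dq': [0.001, -0.001, 0.0, 0.001, -0.001, 0.001], 'tau': [-0.003, -43.125, -24.422, 0.072, 0.056, -0.0], 'tool_pos': [196.984, 486.507, 404.02], 'tcp_rot': [-3.14, -0.0, 2.757], 'contact_force': [0.708, -0.757, -0.513], 'moment': [-0.015, 0.003, -0.02], 'finger_force': 0.0, 'grip_width': 91.787}
scene [[542.9, 0.0, 270.7], [0.0, 542.9, 215.3], [0.0, 0.0, 1.0]] [[0.657, -0.754, -0.005], [-0.528, -0.455, -0.717], [0.538, 0.474, -0.697]] [-326.9, 388.1, 1179.4]
top [[481.7, 0.0, 279.8], [0.0, 481.7, 210.0], [0.0, 0.0, 1.0]] [[0.011, -1.0, -0.006], [-0.981, -0.01, -0.196], [0.196, 0.008, -0.981]] [62.3, 554.7, 1265.3]
```

View pics/scene0.png

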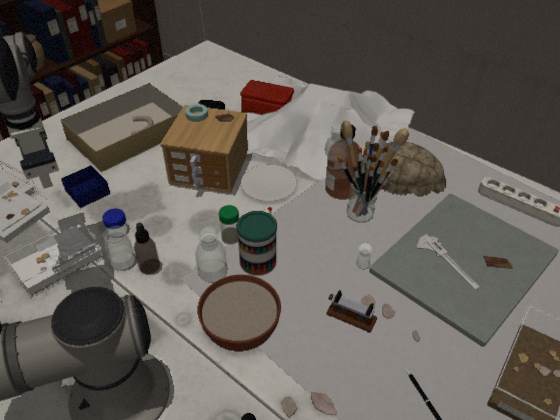

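View pics/top0.png

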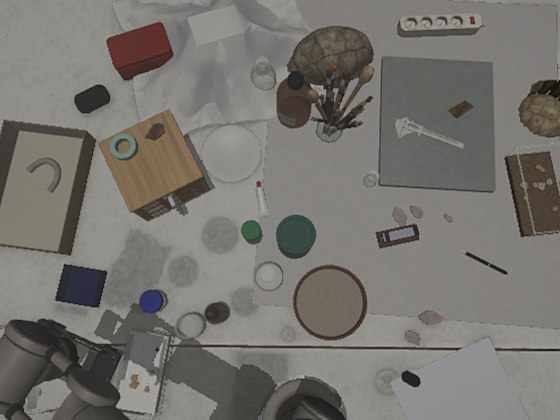

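```bash
cat >h.py <<'E'
import numpy as np,cv2
from plant import bot
def ray(c,u,v,z):
    R,t=c["R"],c["t"];C=-R.T@t;d=R.T@np.linalg.solve(c["K"],[u,v,1.]);return C+d*(z-C[2])/d[2]
def proj(c,X):
    p=c["K"]@(c["R"]@np.array(X,float)+c["t"]);return p[:2]/p[2]
def two(c1,p1,c2,p2):
    A=[];
    P=[c["K"]@np.c_[c["R"],c["t"]] for c in(c1,c2)]
    X=cv2.triangulatePoints(P[0],P[1],np.array(p1,float),np.array(p2,float))[:,0];return X[:3]/X[3]
def load(n): return dict(np.load(f"pics/{n}.npz"))
def cap(n,f):
    c=bot.capture(n);np.savez(f"pics/{f}.npz",**c);return c
def crop(c,x,y,w,h,s): return cv2.resize(c["color"][y:y+h,x:x+w,::-1],None,fx=s,fy=s,interpolation=cv2.INTER_CUBIC)
E
python3 - <<'E'
from h import *
s,t=load("scene0"),load("top0")
a=np.hstack([crop(t,90,100,130,125,3),crop(s,155,95,130,125,3)])
b=np.hstack([crop(t,370,215,65,37,6),crop(s,320,283,65,50,6)[:222]])
cv2.imwrite("pics/m1.png",np.clip(np.vstack([a,b])*1.4,0,255).astype(np.uint8))
print(a.shape,b.shape)
for p in((296,235),(251,231),(269,275),(370,180),(217,505)):print(p,ray(t,*p,80).round())
E
```

```text
(375, 780, 3) (222, 780, 3)
(296, 235) [482.  24.  80.]
(251, 231) [491. 144.  80.]
(269, 275) [375.  94.  80.]
(370, 180) [ 635. -176.   80.]
(217, 505) [-173.  210.   80.]
```

View pics/m1.png

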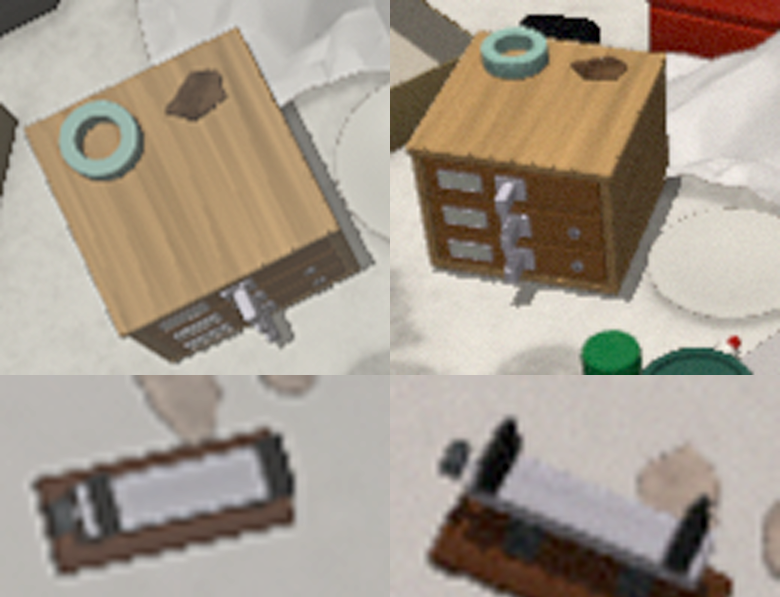

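```bash
python3 - <<'E'
from h import *
t,s=load("top0"),load("scene0")
def mask(c,box,f):
    x,y,w,h=box;hsv=cv2.cvtColor(c["color"],cv2.COLOR_RGB2HSV);m=np.zeros(hsv.shape[:2],np.uint8)
    m[y:y+h,x:x+w]=f(hsv[y:y+h,x:x+w].astype(int));m=cv2.morphologyEx(m,cv2.MORPH_OPEN,np.ones((3,3)))
    cs,_=cv2.findContours(m,0,2);return cv2.convexHull(max(cs,key=cv2.contourArea))[:,0].astype(float)
wood=lambda h:((h[...,0]>8)&(h[...,0]<24)&(h[...,1]>70)&(h[...,2]>105))*255
for n,c,b in(("t",t,(90,100,130,125)),("s",s,(155,95,130,125))):
    P=np.array([ray(c,*p,161)[:2] for p in mask(c,b,wood)],np.float32)
    r=cv2.minAreaRect(P);print(n,r,cv2.boxPoints(r).round().tolist())
# hand corners
K=[(99,142.7),(169,109.3),(202.7,176.7),(130,211.3)]
W=[ray(t,*p,161)[:2] for p in K];print("hand top RL RR FR FL",np.round(W,1).tolist())
Ks=[(155+412/3,95+152/3),(155+612/3,95+178/3),(155+665/3-130,95+55/3)]
Ks=[(155+22/3,95+152/3),(155+222/3,95+178/3),(155+275/3,95+55/3)]
print("scene FL FR RR",[ray(s,*p,161)[:2].round(1).tolist() for p in Ks])
hb=[(36,105),(268,53),(293,147),(60,198)]
print("base",[ray(t,370+a/6,215+b/6,12)[:2].round(1).tolist() for a,b in hb])
br=[(112,105),(262,75),(272,122),(118,160)]
print("bar",[ray(t,370+a/6,215+b/6,50)[:2].round(1).tolist() for a,b in br])
bar=[(108,97),(290,170),(300,205),(85,118)]
x=lambda a,b:ray(s,320+a/6,283+b/6,50)[:2].round(1).tolist()
print("barS",x(130,80),x(305,145),x(305,203),x(85,118))
pt=two(t,(90+243/3,100+300/3),s,(155+118/3,95+195/3));print("pull approx",pt)
E
```

```text
t ((663.7147216796875, 404.1610412597656), (205.784912109375, 203.51324462890625), 28.096256256103516) [[525.0, 445.0], [621.0, 266.0], [802.0, 363.0], [707.0, 542.0]]
s ((661.6272583007812, 402.76300048828125), (208.64773559570312, 204.5083465576172), 28.091047286987305) [[521.0, 444.0], [618.0, 263.0], [802.0, 362.0], [706.0, 542.0]]
hand top RL RR FR FL [[706.4, 538.5], [800.2, 361.7], [617.7, 265.2], [525.9, 444.8]]
scene FL FR RR [[521.7, 430.9], [617.2, 258.2], [799.2, 359.7]]
base [[501.1, -201.8], [526.8, -311.1], [482.5, -320.8], [457.6, -211.7]]
bar [[495.6, -228.9], [510.0, -297.4], [488.5, -301.0], [470.5, -230.8]]
barS [495.2, -228.2] [514.3, -298.8] [491.2, -314.1] [468.4, -225.7]
pull approx [565.16419318 351.10684862 123.87805374]
```

```bash
cat >>h.py <<'E'
from scipy.spatial.transform import Rotation as Ro
def go(G,ang):
    """shift in tool axes to bring grasp point to G with closing line at world angle ang(deg)"""
    o=bot.get_obs();R=Ro.from_euler("xyz",o["tcp_rot"]).as_matrix()
    g=np.array(o["tool_pos"])+R[:,2]*159
    d=R.T@(np.array(G,float)-g);cur=np.degrees(np.arctan2(R[1,1],R[0,1]))
    tw=-np.radians((ang-cur+90)%180-90)
    print("grasp",g.round(1),"cur",cur.round(1),"shift",d.round(1),"turn",tw.round(3),"or",(tw-np.sign(tw)*np.pi).round(3),"q",np.round(o["joint_positions"],2),"t",o["time"])
E
python3 - <<'E'
from h import *
c=np.array([572.6,355.3]);x=np.array([np.cos(np.radians(28.1)),np.sin(np.radians(28.1))])
p=c-20*x;print(p);go([*p,235],118.1)
t=load("top0");print(ray(t,342,210,0))
E
```

```text
[554.95746268 345.87976238]
grasp [196.9 486.3 245.1] cur 68.0 shift [-384.6    4.3   10. ] turn -0.875 or 2.266 q [ 1.04  0.34  1.52  0.    1.28 -0.15] t 0.1
[ 566.86203551 -109.00413475    0.        ]
```

Emit:
shift_gripper(
  ticks="60 -62 0 0 -0.18\n60 -124 0 0 -0.36\n60 -186 0 0 -0.54\n60 -248 0 0 -0.72\n60 -310 4 0 -0.875",
)

```text
time: 0.72
tool_pos: [473.8, 377.7, 404.5]
tcp_rot: [3.141, -0.001, -2.645]
contact_force: [0.7, 1.0, 0.6]
grip_width: 59.8
finger_force: 0.0
```

```bash
python3 - <<'E'
from h import *
go([555,345.9,235],118.1)
E
```

```text
grasp [473.7 377.7 245.5] cur 118.4 shift [-56.4 -66.7  10.4] turn 0.006 or -3.136 q [ 0.55  0.49  1.29  0.    1.36 -1.52] t 0.725
```

Emit:
shift_gripper(
  ticks="60 0 0 0 0\n60 0 0 0 0",
)

```text
time: 0.98
tool_pos: [472.1, 378.6, 404.0]
tcp_rot: [3.141, -0.002, -2.653]
contact_force: [-0.2, 0.2, -0.2]
grip_width: 60.0
finger_force: 0.0
```

```bash
python3 - <<'E'
from h import *
go([555,345.9,235],118.1)
E
```

```text
grasp [471.8 378.6 245. ] cur 118.0 shift [-58.2 -67.9   9.9] turn -0.002 or 3.139 q [ 0.55  0.49  1.29  0.    1.36 -1.51] t 0.975
```

Emit:
shift_gripper(
  ticks="60 -30 -34 0 0\n60 -58 -68 10 0\n60 -58 -68 10 0",
)

```text
time: 1.35
tool_pos: [556.1, 345.6, 393.3]
tcp_rot: [-3.141, -0.002, -2.654]
contact_force: [-0.4, -0.9, -0.1]
grip_width: 59.7
finger_force: 0.0
```

```bash
python3 - <<'E'
from h import *
go([555,345.9,129],118.1)
c=cap("wrist","w1");cv2.imwrite("pics/w1.png",c["color"][:,:,::-1])
C=np.array([572.6,355.3]);x=np.array([np.cos(np.radians(28.1)),np.sin(np.radians(28.1))]);y=np.array([-x[1],x[0]])
for a,b,z in((-32,-6,136),(-32,6,136),(0,-103,161),(0,103,161)):print(proj(c,[*(C+a*x+b*y),z]).round(1))
E
```

```text
grasp [555.8 345.5 234.3] cur 118.0 shift [  0.3   0.8 105.3] turn -0.002 or 3.139 q [ 0.44  0.6   1.14 -0.    1.41 -1.62] t 1.35
[267.3 196.6]
[284.5 196.6]
[119.5 253.6]
[432.6 252.9]
```

View pics/w1.png

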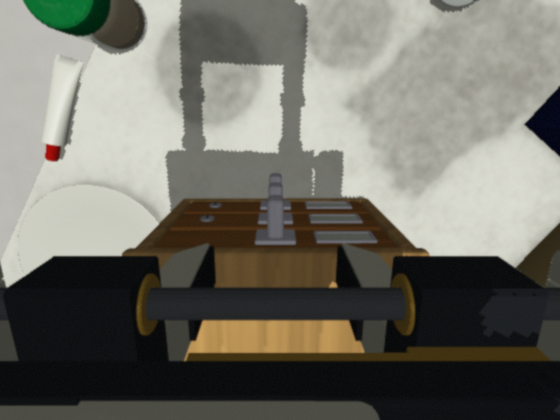

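The wrist view shows the pull at column ~276 between the fingers and the cabinet front edge at row ~251, as predicted. Next I go down and grip.

Emit:
shift_gripper(
  ticks="60 0 0 50 0\n60 0 0 90 0\n60 0 1 105 0\n10 0 1 105 0\n5 0 1 105 0",
)

```text
time: 2.02
tool_pos: [555.1, 347.6, 292.0]
tcp_rot: [-3.142, 0.004, -2.651]
contact_force: [-1.0, -0.6, 0.2]
grip_width: 44.8
finger_force: 0.0
```

Emit:
shift_gripper(
  ticks="5 0 0 0 0\n5 0 0 0 0",
)

```text
time: 2.28
tool_pos: [555.1, 346.9, 290.7]
tcp_rot: [-3.142, 0.002, -2.652]
contact_force: [0.5, -0.8, -0.1]
grip_width: 24.7
finger_force: 0.0
```

Emit:
shift_gripper(
  ticks="5 0 0 0 0\n5 0 0 0 0\n5 0 0 0 0",
)

```text
time: 2.65
tool_pos: [555.8, 345.7, 290.2]
tcp_rot: [-3.139, 0.0, -2.652]
contact_force: [1.8, -5.8, 1.4]
grip_width: 11.9
finger_force: 30.0
```

Emit:
shift_gripper(
  ticks="5 15 0 0 0\n5 40 0 0 0\n5 65 0 0 0\n5 90 0 0 0\n5 110 0 0 0",
)

```text
time: 3.28
tool_pos: [458.3, 293.8, 290.1]
tcp_rot: [-3.139, 0.002, -2.652]
contact_force: [6.2, -5.7, -1.6]
grip_width: 12.1
finger_force: 30.0
```

Emit:
shift_gripper(
  ticks="5 8 0 0 0\n5 13 0 0 0\n5 13 0 0 0",
)

```text
time: 3.65
tool_pos: [448.8, 288.7, 290.2]
tcp_rot: [-3.139, 0.007, -2.652]
contact_force: [12.2, -0.7, -7.1]
grip_width: 11.8
finger_force: 30.0
```

Emit:
shift_gripper(
  ticks="45 0 0 0 0\n45 0 0 0 0\n45 0 0 0 0\n45 0 0 -40 0\n60 0 0 -100 0",
)

```text
time: 4.28
tool_pos: [446.0, 288.9, 389.3]
tcp_rot: [3.141, -0.005, -2.651]
contact_force: [0.6, 0.6, 0.4]
grip_width: 50.6
finger_force: 0.0
```

Emit:
shift_gripper(
  ticks="76 -20 0 -30 0\n76 -20 0 -30 0",
)

```text
time: 4.53
tool_pos: [464.7, 298.8, 422.2]
tcp_rot: [-3.141, 0.006, -2.651]
contact_force: [-0.1, 0.5, -0.1]
grip_width: 70.5
finger_force: 0.0
```

```bash
python3 - <<'E'
from h import *
c=cap("wrist","w2");t=cap("top","t2")
a=cv2.resize(c["color"][:,:,::-1],None,fx=.75,fy=.75)
b=crop(t,110,120,150,140,2.1)
H=max(a.shape[0],b.shape[0]);pad=lambda i:cv2.copyMakeBorder(i,0,H-i.shape[0],0,0,0)
m=np.hstack([pad(a),pad(b)]);print(m.shape);cv2.imwrite("pics/m2.png",m)
C=np.array([572.6,355.3]);x=np.array([np.cos(np.radians(28.1)),np.sin(np.radians(28.1))]);y=np.array([-x[1],x[0]])
for X in(-43,-85):
  for a,b in((-13,-33),(13,-33),(13,33),(-13,33)):
    P=[*(C+(X+a)*x+b*y),132];print(X,proj(c,P).round(1),(proj(c,P)*.75).round(),proj(t,P).round(1))
go([*(C-43*x),235],118.1);go([*(C-85*x),235],118.1)
E
```

```text
(315, 735, 3)
-43 [235.  273.3] [176. 205.] [189.8 209.1]
-43 [236.  300.2] [177. 225.] [185.5 200.4]
-43 [311.4 300.2] [234. 225.] [162.4 212. ]
-43 [312.3 273.3] [234. 205.] [166.6 220.8]
-85 [233.3 227. ] [175. 170.] [196.8 223.3]
-85 [234.4 256.1] [176. 192.] [192.5 214.5]
-85 [312.9 256.1] [235. 192.] [169.3 226.2]
-85 [313.9 227. ] [235. 170.] [173.5 235.1]
grasp [463.4 298.2 259.8] cur 118.1 shift [-80.3  -1.1  24.7] turn -0.0 or 3.142 q [ 0.43  0.38  1.43  0.    1.34 -1.63] t 4.625
grasp [463.4 298.2 259.8] cur 118.1 shift [-38.3  -1.1  24.7] turn -0.0 or 3.142 q [ 0.43  0.38  1.43  0.    1.34 -1.63] t 4.625
```

View pics/m2.png

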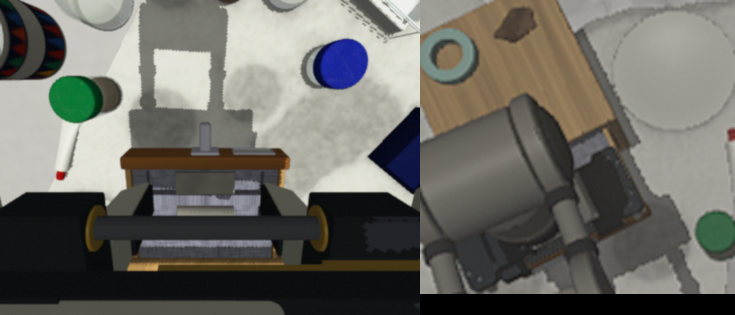

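```bash
python3 - <<'E'
from h import *
c=load("w2");s=cap("scene","s2")
a=crop(c,150,180,240,190,1.6);b=crop(s,130,110,110,100,3.04)
b=cv2.resize(b,(334,304));m=np.hstack([a,b]);print(m.shape);cv2.imwrite("pics/m3.png",np.clip(m*1.5,0,255).astype(np.uint8))
E
```

```text
(304, 718, 3)
```

View pics/m3.png

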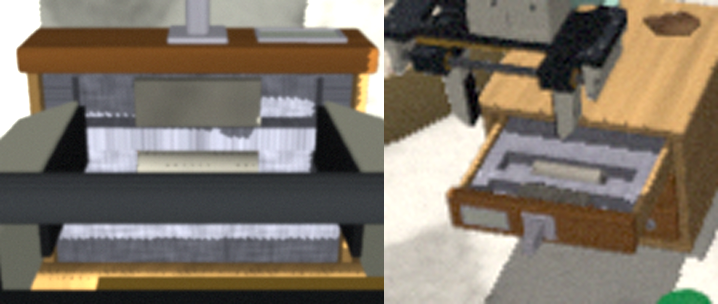

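The front pocket (wrist crop, rows 80–126, cols 135–260) holds the uniform rectangular block, so that is the flat stone. The back pocket holds the slip stone with its rounded, highlighted back. I grip the front one by its ends.

Emit:
shift_gripper(
  ticks="77 -39 -1 40 0\n77 -39 -1 80 0\n77 -39 -1 80 0\n77 -39 -1 80 0",
)

```text
time: 5.18
tool_pos: [498.9, 315.9, 340.5]
tcp_rot: [3.142, 0.0, -2.651]
contact_force: [0.6, 0.1, 0.5]
grip_width: 76.9
finger_force: 0.0
```

```bash
python3 - <<'E'
from h import *
C=np.array([572.6,355.3]);x=np.array([np.cos(np.radians(28.1)),np.sin(np.radians(28.1))])
go([*(C-84*x),138],118.1)
E
```

```text
grasp [499.  315.9 181.5] cur 118.1 shift [ 0.5  0.  43.5] turn -0.0 or 3.141 q [ 0.43  0.52  1.43  0.    1.19 -1.63] t 5.175
```

Emit:
shift_gripper(
  ticks="77 0 0 25 0\n77 0 0 40 0\n77 0 0 43 0\n77 0 0 43 0",
)

```text
time: 5.68
tool_pos: [499.2, 316.0, 297.5]
tcp_rot: [-3.142, 0.001, -2.651]
contact_force: [0.9, 0.4, -0.5]
grip_width: 76.9
finger_force: 0.0
```

Emit:
shift_gripper(
  ticks="55 0 0 0 0\n55 0 0 0 0\n55 0 0 0 0\n55 0 0 0 0",
)

```text
time: 6.18
tool_pos: [499.2, 316.0, 297.5]
tcp_rot: [-3.142, 0.001, -2.651]
contact_force: [-0.5, -0.4, 5.3]
grip_width: 65.7
finger_force: 30.0
```

Emit:
shift_gripper(
  ticks="55 0 0 -20 0\n55 0 0 -60 0\n55 0 0 -100 0\n55 0 0 -100 0",
)

```text
time: 6.68
tool_pos: [499.3, 316.1, 399.8]
tcp_rot: [-3.141, 0.006, -2.651]
contact_force: [0.1, 0.4, -0.3]
grip_width: 65.3
finger_force: 30.0
```

```bash
python3 - <<'E'
from h import *
go([565,-109,230],103)
E
```

```text
grasp [500.2 316.5 240.8] cur 118.1 shift [ 143.3 -405.9   10. ] turn 0.263 or -2.878 q [ 0.43  0.47  1.34  0.    1.32 -1.63] t 6.675
```

Emit:
shift_gripper(
  ticks="55 15 -45 0 0.05\n55 33 -100 0 0.1\n55 54 -155 0 0.15\n55 75 -210 0 0.2\n55 95 -265 0 0.26",
)

```text
time: 7.3
tool_pos: [539.6, 35.5, 395.2]
tcp_rot: [3.141, -0.002, -2.913]
contact_force: [0.5, -0.2, -1.0]
grip_width: 65.3
finger_force: 30.0
```

Emit:
shift_gripper(
  ticks="55 0 0 0 0\n55 0 0 0 0",
)

```text
time: 7.55
tool_pos: [539.7, 37.6, 395.6]
tcp_rot: [3.14, -0.002, -2.912]
contact_force: [-0.1, 0.7, -1.2]
grip_width: 65.6
finger_force: 30.0
```

```bash
python3 - <<'E'
from h import *
go([565,-109,230],103)
E
```

```text
grasp [539.4  37.7 236.6] cur 103.2 shift [   8.5 -148.7    6.4] turn 0.003 or -3.139 q [-0.07  0.38  1.49  0.    1.27 -1.87] t 7.55
```

Emit:
shift_gripper(
  ticks="55 3 -50 0 0\n55 6 -100 0 0\n55 8 -149 30 0\n55 8 -149 90 0\n55 8 -149 150 0",
)

```text
time: 8.18
tool_pos: [566.2, -108.2, 244.9]
tcp_rot: [3.141, 0.001, -2.91]
contact_force: [0.4, -0.0, -0.7]
grip_width: 65.9
finger_force: 30.0
```

Emit:
shift_gripper(
  ticks="55 0 0 0 0\n55 0 0 0 0",
)

```text
time: 8.43
tool_pos: [567.2, -108.6, 248.6]
tcp_rot: [-3.14, 0.002, -2.909]
contact_force: [0.6, 0.2, 0.7]
grip_width: 65.8
finger_force: 30.0
```

```bash
python3 - <<'E'
from h import *
go([565,-109,27],103)
E
```

```text
grasp [ 567.6 -108.7   89.6] cur 103.3 shift [ 2.7  0.3 62.6] turn 0.005 or -3.136 q [-0.32  0.6   1.57  0.    0.97 -2.12] t 8.425
```

Emit:
shift_gripper(
  ticks="55 0 0 30 0\n55 0 0 50 0\n55 0 0 57 0\n55 0 0 57 0",
)

```text
time: 8.93
tool_pos: [566.9, -109.4, 191.4]
tcp_rot: [-3.14, 0.003, -2.911]
contact_force: [-0.2, 0.9, -0.9]
grip_width: 65.7
finger_force: 30.0
```

Emit:
shift_gripper(
  ticks="55 0 0 2 0\n55 0 0 4 0\n55 0 0 6 0\n55 0 0 6 0",
)

```text
time: 9.43
tool_pos: [566.3, -109.6, 185.5]
tcp_rot: [-3.141, 0.001, -2.911]
contact_force: [-4.0, 1.1, 12.6]
grip_width: 66.1
finger_force: 30.0
```

Contact at 12 N, so the stone is down on the bench. Release, lift and look.

Emit:
shift_gripper(
  ticks="90 0 0 -1 0\n90 0 0 -1 0\n90 0 0 -1 0\n90 0 0 -40 0\n90 0 0 -100 0",
)

```text
time: 10.05
tool_pos: [565.7, -109.4, 282.7]
tcp_rot: [3.139, -0.004, -2.911]
contact_force: [0.3, 0.2, 0.6]
grip_width: 90.3
finger_force: 0.0
```

Emit:
shift_gripper(
  ticks="90 0 0 -70 0.18\n90 0 0 -70 0.18",
)

```text
time: 10.3
tool_pos: [566.9, -109.7, 358.6]
tcp_rot: [-3.138, 0.009, -3.093]
contact_force: [0.1, -0.5, -1.2]
grip_width: 89.9
finger_force: 0.0
```

```bash
python3 - <<'E'
from h import *
go([566,-109,27],13)
t=cap("top","t3");w=cap("wrist","w3");s=cap("scene","s3")
p=proj(t,[566,-109,20]).astype(int);q=proj(s,[566,-109,20]).astype(int);print(p,q,proj(w,[566,-109,20]),proj(w,[491,-264,50]))
a=cv2.resize(w["color"][:,:,::-1],(400,300))
b=np.hstack([crop(t,p[0]-40,p[1]-40,120,100,3),crop(s,q[0]-50,q[1]-50,120,100,3)])
m=np.zeros((600,720,3),np.uint8);m[:300,:400]=a;m[300:600]=b;cv2.imwrite("pics/m4.png",np.clip(m*1.4,0,255).astype(np.uint8))
E
```

```text
grasp [ 568.3 -110.2  199.7] cur 92.8 shift [  3.8   1.9 172.6] turn 1.393 or -1.749 q [-0.32  0.47  1.45  0.    1.21 -1.94] t 10.3
[342 208] [319 262] [275.80105203 185.5900942 ] [81.87158714 90.44813155]
```

View pics/m4.png

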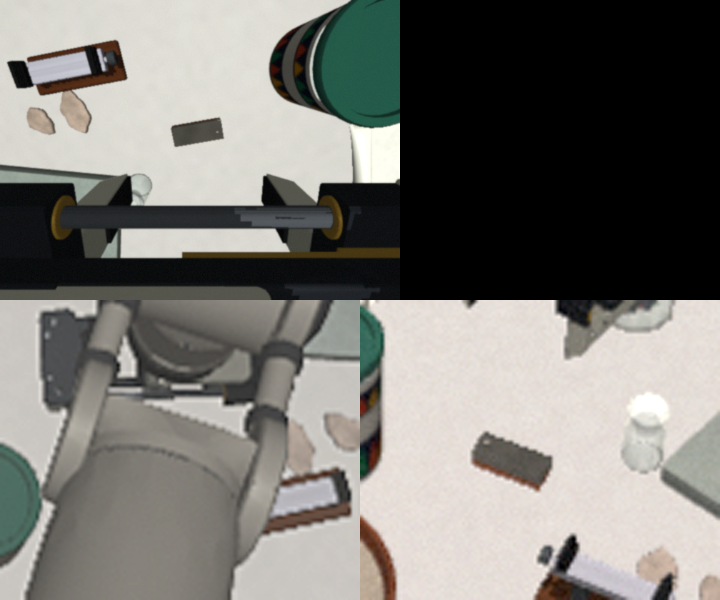

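The stone lies free on the bench at wrist px ≈(276,185), as predicted. The holder is at about (90,90), with the bar visible between its black stops. I measure both next.

```bash
python3 - <<'E'
from h import *
w=load("w3");im=w["color"];hsv=cv2.cvtColor(im,cv2.COLOR_RGB2HSV).astype(int)
def rect(box,m0,z):
    x,y,X,Y=box;m=np.zeros(im.shape[:2],np.uint8);m[y:Y,x:X]=m0[y:Y,x:X]*255
    m=cv2.morphologyEx(m,cv2.MORPH_CLOSE,np.ones((3,3)))
    cs,_=cv2.findContours(m,0,2);c=max(cs,key=cv2.contourArea)[:,0].astype(float)
    P=np.array([ray(w,*p,z)[:2] for p in c],np.float32);r=cv2.minAreaRect(P)
    print(np.round(r[0],1),np.round(r[1],1),round(r[2],1),c.min(0),c.max(0));return m
V=hsv[...,2]
print(V[185,276],V[92,82],im[185,276],im[92,82])
rect((225,155,325,215),V<120,20)
rect((10,50,190,150),(V<70)&(hsv[...,1]<90),60)
b=rect((30,60,150,125),(hsv[...,0]>105)&(hsv[...,0]<140)&(V>110)&(hsv[...,1]>15),50)
m=np.hstack([crop(w,0,40,190,100,4)]);m=np.clip(m*1.4,0,255).astype(np.uint8)
cs,_=cv2.findContours(cv2.resize(b[40:140,0:190],None,fx=4,fy=4,interpolation=0),0,2);cv2.drawContours(m,cs,-1,(0,255,0),1);cv2.imwrite("pics/bar.png",m)
E
```

```text
53 142 [53 52 48] [136 136 142]
[ 565.4 -109. ] [29.3 65.7] 13.2 [239. 164.] [313. 205.]
[ 488.9 -242.4] [28.9 93. ] 12.7 [51. 64.] [165. 119.]
[ 505.1 -281.1] [ 4.8 12.6] 24.7 [ 54. 104.] [ 70. 114.]
```

View pics/bar.png

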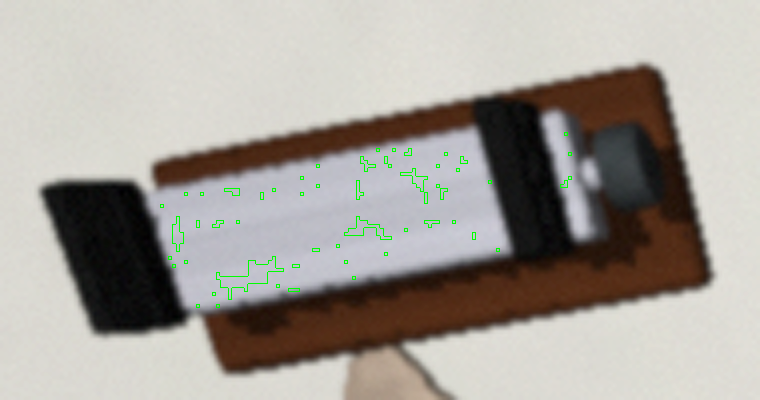

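```bash
python3 - <<'E'
from h import *
w=load("w3")
q=lambda a,b,z:ray(w,a/4,40+b/4,z)[:2]
L=[q(150,188,50),q(186,312,50)];Rr=[q(478,125,67),q(513,252,67)]
E=[q(478,127,50),q(508,251,50)]
l,r=np.mean(L,0),np.mean(Rr,0)
a=np.radians(103);y=np.array([np.cos(a),np.sin(a)])
print(l,r,np.linalg.norm(r-l),l+35*y,r-38*y,"width",np.linalg.norm(L[0]-L[1]))
for A,B in((L[0],E[0]),(L[1],E[1])):d=B-A;print("edge dir",np.degrees(np.arctan2(d[1],d[0])))
B=[q(655,66,12),q(710,282,12),q(225,370,12)];print(B);d=B[1]-B[2];print("base",np.degrees(np.arctan2(d[1],d[0])),np.linalg.norm(d),(B[0]+B[2])/2)
go([565.4,-109,24],13.2)
E
```

```text
[ 501.80207073 -296.22084649] [ 487.30439796 -224.12959063] 73.53456117770732 [ 493.92878383 -262.11789423] [ 495.85253802 -261.15565309] width 23.497594399532986
edge dir 102.60704722614022
edge dir 103.02264165157067
[array([ 459.36547965, -210.86212968]), array([ 503.61080384, -200.3239928 ]), array([ 528.68050305, -311.2014592 ])]
base 102.74050726267888 113.6763052373199 [ 494.02299135 -261.03179444]
grasp [ 565.7 -109.4  193.8] cur 92.9 shift [1.000e-01 3.000e-01 1.698e+02] turn 1.392 or -1.75 q [-0.32  0.48  1.46  0.    1.21 -1.95] t 10.45
```

Emit:
shift_gripper(
  ticks="60 0 0 0 0.18\n60 0 0 20 0.36\n60 0 0 40 0.54\n60 0 0 60 0.72\n60 0 0 80 0.9",
)

```text
time: 11.08
tool_pos: [565.5, -109.3, 270.4]
tcp_rot: [-3.139, -0.004, 2.287]
contact_force: [0.0, -1.0, 0.0]
grip_width: 60.1
finger_force: 0.0
```

Emit:
shift_gripper(
  ticks="60 0 0 10 0.18\n60 0 0 20 0.36\n60 0 0 20 0.49\n60 0 0 20 0.49\n60 0 0 20 0.49",
)

```text
time: 11.7
tool_pos: [565.9, -109.5, 252.6]
tcp_rot: [-3.14, -0.001, 1.805]
contact_force: [-0.7, 0.8, 0.0]
grip_width: 60.1
finger_force: 0.0
```

```bash
python3 - <<'E'
from h import *
go([565.4,-109,24],13.2)
E
```

```text
grasp [ 565.6 -109.3   93.6] cur 13.4 shift [ 0.3  0.  69.6] turn 0.003 or -3.138 q [-0.32  0.59  1.57  0.    0.98 -0.56] t 11.7
```

Emit:
shift_gripper(
  ticks="60 0 0 35 0\n60 0 0 60 0\n60 0 0 69 0\n60 0 0 69 0",
)

```text
time: 12.2
tool_pos: [566.1, -109.5, 184.4]
tcp_rot: [-3.141, -0.001, 1.803]
contact_force: [0.4, 0.4, 0.6]
grip_width: 60.0
finger_force: 0.0
```

Emit:
shift_gripper(
  ticks="15 0 0 0 0\n15 0 0 0 0\n15 0 0 0 0\n15 0 0 0 0\n15 0 0 0 0",
)

```text
time: 12.82
tool_pos: [566.3, -109.5, 185.0]
tcp_rot: [3.141, 0.0, 1.802]
contact_force: [-0.5, 0.2, 3.6]
grip_width: 26.0
finger_force: 30.0
```

```bash
python3 - <<'E'
from h import *
go([565.4,-109,24],13.2)
E
```

```text
grasp [ 566.3 -109.5   26. ] cur 13.2 shift [ 0.7 -0.8  2. ] turn 0.001 or -3.141 q [-0.32  0.69  1.62  0.    0.84 -0.56] t 12.825
```

Emit:
shift_gripper(
  ticks="15 0 0 -20 0\n15 0 0 -70 0\n15 0 0 -130 0\n15 0 0 -130 0",
)

```text
time: 13.32
tool_pos: [567.2, -109.8, 319.7]
tcp_rot: [3.133, 0.005, 1.802]
contact_force: [-0.3, 1.1, -1.2]
grip_width: 25.8
finger_force: 30.0
```

```bash
python3 - <<'E'
from h import *
go([494.5,-261.7,150],12.8)
E
```

```text
grasp [ 568.8 -110.3  160.7] cur 13.2 shift [-130.3 -107.1   10.4] turn 0.008 or -3.134 q [-0.32  0.51  1.5   0.    1.12 -0.56] t 13.325
```

Emit:
shift_gripper(
  ticks="15 -40 -33 0 0\n15 -80 -66 0 0\n15 -115 -95 5 0.008\n15 -130 -106 10 0.008\n15 -130 -106 10 0.008",
)

```text
time: 13.95
tool_pos: [492.3, -260.8, 303.4]
tcp_rot: [-3.14, -0.002, 1.792]
contact_force: [0.2, 1.4, -0.6]
grip_width: 25.6
finger_force: 30.0
```

Emit:
shift_gripper(
  ticks="15 0 0 0 0\n15 0 0 0 0",
)

```text
time: 14.2
tool_pos: [493.4, -259.1, 304.8]
tcp_rot: [3.141, -0.0, 1.796]
contact_force: [1.0, -0.2, -0.0]
grip_width: 25.7
finger_force: 30.0
```

```bash
python3 - <<'E'
from h import *
go([494.5,-261.7,150],12.8)
w=cap("wrist","w4");print([proj(w,[494.5,-261.7,50]).round()])
m=crop(w,130,60,290,220,2.7);cv2.imwrite("pics/w4.png",np.clip(m*1.4,0,255).astype(np.uint8));print(m.shape)
E
```

```text
grasp [ 493.4 -259.1  145.8] cur 12.9 shift [-2.8  0.5 -4.2] turn 0.001 or -3.14 q [-0.62  0.5   1.57  0.    1.07 -0.85] t 14.2
[array([275., 221.])]
(594, 783, 3)
```

View pics/w4.png

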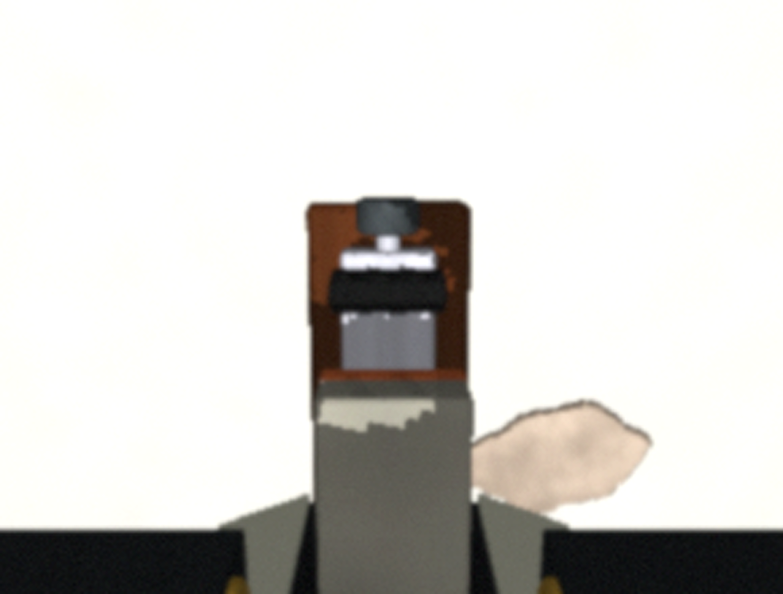

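```bash
python3 - <<'E'
from h import *
w=load("w4");C=-w["R"].T@w["t"];print("cam",C.round(),"nadir",[( (proj(w,[C[0],C[1],0])-[130,60])*2.7).round()])
q=lambda a,b,z:ray(w,130+a/2.7,60+b/2.7,z)[:2]
g=np.array([493.4,-259.1]);a=np.radians(102.8);y=np.array([np.cos(a),np.sin(a)]);x=np.array([y[1],-y[0]])
def f(n,a,b,z):
    p=q(a,b,z);print(n,z,p.round(1),"rel g: x",((p-g)@x).round(1),"y",((p-g)@y).round(1))
f("barL",341,340,50);f("barR",436,340,50);f("barLf",341,318,50);f("barLn",341,368,50)
for z in(50,67):f("stop in",388,310,z);f("stop out",388,270,z)
f("baseL",307,215,12);f("baseR",470,215,12);f("base end",388,202,12)
f("knob end",388,198,50)
zt=145.8-26+20
f("stone end top",394,397,zt+0);f("stone end mid",394,380,zt-10);f("stone end bot",394,370,zt-20)
f("stL",316,420,zt);f("stR",472,420,zt)
E
```

```text
cam [ 478. -185.  285.] nadir [array([393., 121.])]
barL 50 [ 476.7 -240. ] rel g: x -12.0 y 22.3
barR 50 [ 500.3 -234.6] rel g: x 12.1 y 22.3
barLf 50 [ 475.5 -234.5] rel g: x -12.0 y 28.0
barLn 50 [ 478.3 -247.2] rel g: x -12.1 y 14.9
stop in 50 [ 486.7 -229.8] rel g: x -0.1 y 30.1
stop out 50 [ 484.4 -219.9] rel g: x -0.1 y 40.2
stop in 67 [ 486.  -226.6] rel g: x -0.0 y 33.4
stop out 67 [ 483.9 -217.4] rel g: x -0.0 y 42.8
baseL 12 [ 459.5 -215.5] rel g: x -23.4 y 50.1
baseR 12 [ 504.8 -205.1] rel g: x 23.1 y 50.2
base end 12 [ 481.2 -206.7] rel g: x -0.3 y 53.7
knob end 50 [ 480.5 -202.8] rel g: x -0.1 y 57.8
stone end top 139.8 [ 487.2 -226.2] rel g: x 1.3 y 33.5
stone end mid 129.8 [ 487.2 -226.1] rel g: x 1.3 y 33.6
stone end bot 119.80000000000001 [ 487.4 -226.9] rel g: x 1.3 y 32.7
stL 139.8 [ 475.9 -232.8] rel g: x -11.3 y 29.6
stR 139.8 [ 500.3 -227.1] rel g: x 13.8 y 29.6
```

Measurements relative to the grasp point: the stop's inner edge, the base end and the knob all put the seat 4.4 mm back along tool x. The held stone shows a +1.2 mm lateral camera bias, so the bar is about −1.1 mm along tool y.

Emit:
shift_gripper(
  ticks="15 -4.7 -1.1 10 0\n15 -4.7 -1.1 30 0\n15 -4.7 -1.1 46 0\n15 -4.7 -1.1 46 0\n15 -4.7 -1.1 46 0",
)

```text
time: 14.88
tool_pos: [492.9, -265.3, 259.0]
tcp_rot: [3.141, 0.0, 1.794]
contact_force: [-0.3, 0.8, 0.1]
grip_width: 25.3
finger_force: 30.0
```

```bash
python3 - <<'E'
from h import *
g=np.array([493.4,-259.1]);a=np.radians(102.8);y=np.array([np.cos(a),np.sin(a)]);x=np.array([y[1],-y[0]])
go([*(g-4.7*y-1.1*x),76],12.8)
w=cap("wrist","w5");m=crop(w,130,60,290,220,2.7);cv2.imwrite("pics/w5.png",np.clip(m*1.4,0,255).astype(np.uint8))
E
```

```text
grasp [ 493.  -265.3  100. ] cur 12.8 shift [ 1.3  0.6 24. ] turn -0.0 or 3.141 q [-0.63  0.56  1.62  0.    0.97 -0.85] t 14.875
```

View pics/w5.png

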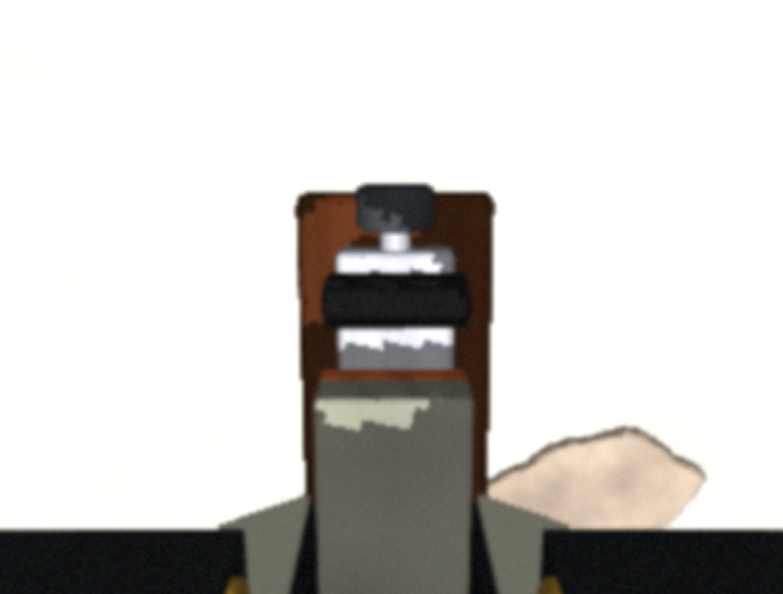

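```bash
python3 - <<'E'
from h import *
w=load("w5")
q=lambda a,b,z:ray(w,130+a/2.7,60+b/2.7,z)[:2]
g=np.array([493.,-265.3]);a=np.radians(102.8);y=np.array([np.cos(a),np.sin(a)]);x=np.array([y[1],-y[0]])
def f(n,a,b,z,o=0):
    p=q(a,b,z);print(n,z,p.round(1),"rel g: x",((p-g)@x).round(1),"y",((p-g)@y).round(1)-o)
f("bar",396.5,355,50);f("stop top in",395,327,67,38);f("base end",395,192,12,58);f("knob",395,184,50,62);f("base C",395,220,12)
z=100-26
f("stone top",394,398,z+20,33);f("mid",394,380,z+10,33);f("bot",394,370,z,33)
E
```

```text
bar 50 [ 488.3 -236.1] rel g: x 1.9 y 29.5
stop top in 67 [ 485.8 -226.9] rel g: x 1.5 y 1.0
base end 12 [ 481.4 -206.7] rel g: x 1.6 y 1.7000000000000028
knob 50 [ 480.3 -202.6] rel g: x 1.5 y 1.8999999999999986
base C 12 [ 482.8 -213.1] rel g: x 1.7 y 53.2
stone top 94 [ 486.9 -232.6] rel g: x 1.3 y 0.20000000000000284
mid 84 [ 486.9 -232.4] rel g: x 1.3 y 0.5
bot 74 [ 487.1 -233.2] rel g: x 1.3 y -0.3999999999999986
```

Emit:
shift_gripper(
  ticks="15 1.3 0.3 8 0\n15 1.3 0.3 15 0\n15 1.3 0.3 19 0\n15 1.3 0.3 21 0\n15 1.3 0.3 21 0",
)

```text
time: 15.55
tool_pos: [492.7, -263.8, 237.6]
tcp_rot: [-3.141, -0.0, 1.794]
contact_force: [1.0, -0.8, -1.0]
grip_width: 25.9
finger_force: 30.0
```

Emit:
shift_gripper(
  ticks="15 0 0 1.5 0\n15 0 0 3 0\n15 0 0 4 0\n15 0 0 4 0",
)

```text
time: 16.05
tool_pos: [492.7, -263.8, 235.0]
tcp_rot: [3.141, 0.001, 1.794]
contact_force: [-3.1, 1.8, 9.1]
grip_width: 26.1
finger_force: 30.0
```

Contact at grasp height 76, exactly bar height plus the stone offset. Release and rise.

Emit:
shift_gripper(
  ticks="60 0 0 -0.5 0\n60 0 0 -0.5 0\n60 0 0 -0.5 0\n60 0 0 -0.5 0\n60 0 0 -40 0",
)

```text
time: 16.68
tool_pos: [492.0, -263.4, 271.4]
tcp_rot: [-3.137, -0.005, 1.794]
contact_force: [0.4, 0.5, 0.7]
grip_width: 60.2
finger_force: 0.0
```

Emit:
shift_gripper(
  ticks="60 0 0 -60 0\n60 -40 0 -120 0\n60 -80 0 -130 0\n60 -80 0 -130 0",
)

```text
time: 17.18
tool_pos: [510.4, -344.4, 405.0]
tcp_rot: [3.139, 0.004, 1.791]
contact_force: [-0.1, 1.9, -0.0]
grip_width: 60.0
finger_force: 0.0
```

```bash
python3 - <<'E'
from h import *
w=cap("wrist","w6");s=cap("scene","s6");t=cap("top","t6")
p=proj(t,[494,-263,60]).astype(int);q=proj(s,[494,-263,60]).astype(int)
r=proj(w,[494,-263,60]).astype(int);print(r)
m=np.hstack([cv2.resize(w["color"][:,:,::-1],(400,300)),crop(s,q[0]-33,q[1]-25,66,50,6)[:300,:396]])
m=np.hstack([m[:,:,:]]);k=np.hstack([crop(s,130,110,133,100,3),crop(t,100,110,133,100,3)])[:,:796]
k=cv2.resize(k,(796,300));cv2.imwrite("pics/m6.png",np.clip(np.vstack([m,k])*1.3,0,255).astype(np.uint8))
E
```

```text
[275  94]
```

View pics/m6.png

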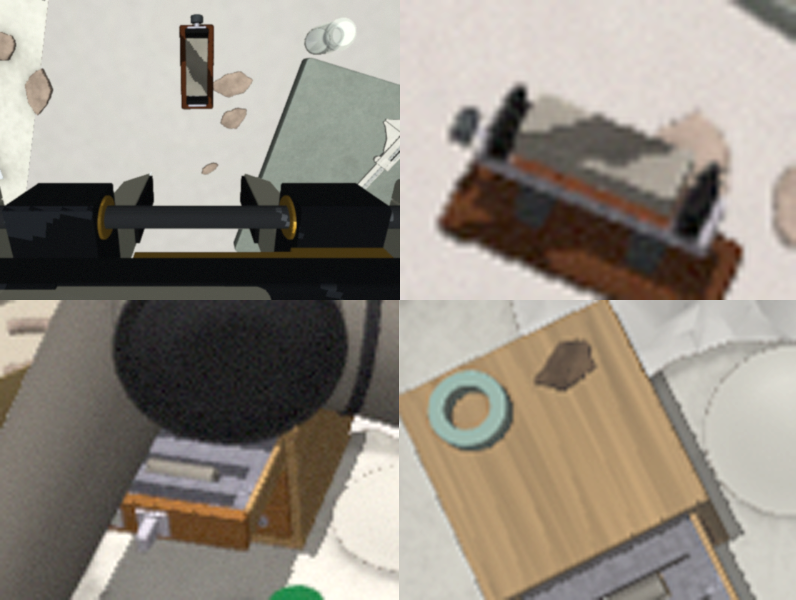

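The stone sits flat between the black stops, the slip stone is in its back pocket and the drawer is out. I check how far out the drawer is before handing in.

```bash
python3 - <<'E'
from h import *
t=load("t6");C=np.array([572.6,355.3]);x=np.array([np.cos(np.radians(28.1)),np.sin(np.radians(28.1))]);y=np.array([-x[1],x[0]])
h=cv2.cvtColor(t["color"],cv2.COLOR_RGB2HSV)
for b in(-60,-30,30):
    print(b,[(X,int(h[v,u,1])) for X in range(-134,-98,3) for u,v in[proj(t,[*(C+X*x+b*y),146]).round().astype(int)]])
E
```

```text
-60 [(-134, 18), (-131, 15), (-128, 15), (-125, 35), (-122, 74), (-119, 57), (-116, 108), (-113, 120), (-110, 119), (-107, 121), (-104, 74), (-101, 12)]
-30 [(-134, 14), (-131, 13), (-128, 13), (-125, 61), (-122, 68), (-119, 90), (-116, 116), (-113, 119), (-110, 118), (-107, 112), (-104, 50), (-101, 29)]
30 [(-134, 13), (-131, 16), (-128, 11), (-125, 3), (-122, 9), (-119, 6), (-116, 121), (-113, 117), (-110, 118), (-107, 123), (-104, 44), (-101, 23)]
```

```bash
python3 -c "
from plant import bot
print(bot.close_job())"
```

```text
the job is handed in; nothing more can be done
None
```

The job is handed in at about 17 s of the 59 s: the flat stone lies squarely on the holder bar between the stops, the slip stone is still in its pocket, and nothing was seen knocked over. The drawer was pulled until it pressed about 10 N against its stop; the last picture put it at 118 ± 2 mm of the 120 mm.

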